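# Stand the missing divider in the sorting tray

### The arm

A 6-joint arm with a two-finger parallel gripper is mounted at the origin on the work surface. World frame = base frame: x ahead of the robot, y to its left, z up, the work surface at z = 0. Lengths are in m, angles in rad, forces in N, time in s.
With the tool pointing down it reaches from about 0.3 to 0.75 m from the base axis. Payload 8.5 kg.
Tool frame: the origin (TCP) lies midway between the tips of the shut fingers; the grasp point (between the pads) lies grip_depth behind it (grip_depth is the distance from the TCP to the grasp point, in m); z points along the fingers, y is the line along which they close (so a half turn about z gives the same grasp; the last joint's range is limited). The gripper opens to 88 mm and grips with 3 to 60 N. Pads are 18 mm wide; open, the fingers measure 123 mm over their backs; the gripper's body (75 mm by 187 mm) begins 45 mm behind the grasp point.
Start: joints at [1.032, 0.381, 1.297, -0, 1.464, -0.215], TCP at [0.175, 0.521, 0.239] pointing down, gripper open.
Joint ranges: [-3.11, 3.11], [-0.89, 2.33], [0.22, 2.48], [-1.42, 4.56], [0.17, 2.85], [-2.88, 2.88]. Speed limits (rad/s): [2.39, 2.39, 3.14, 3.14, 3.14, 3.14].

### API

Orientations are given as a unit quaternion [x, y, z, w].
In Python, from workcell import state, capture, get_calibration, hand_in, grip_depth gives the robot as it stands. The module is installed in compiled form; this text tells all that it offers.
- The arm moves only by the shell command python3 -m pendant 'ROWS' [FORCE]. ROWS is JSON, a list of rows, each a list of 5 numbers: the finger opening in cm, from 0 to 8.81, then the shift along the tool's x, y, z in cm, then the turn about the tool's z in degrees. A call has 1 to 20 rows; each row shifts and turns the commanded pose from where the row before left it, along the tool's axes as they then stand; what a row does not reach is not made up. A row lasts 1/12 s, in which the tool goes at most 41.7 mm and 7.16 degrees, less where a joint would pass 70% of its speed; a pose out of reach is approached as far as the arm can. A call with a gripper value outside its range is refused whole. The fingers move at their own pace and stop on an object; FORCE is the grip in N (left out, the last holds). Time passes only in rows, so rows that do not move let the fingers close. It gives the time, the measured TCP pose, the force, the opening and the grip force at its end, in the units of the state.
- state(): the state, without advancing time (a new reading comes with each control period).
- capture(name): name is "side" or "top"; returns the picture (420x560x3 uint8, blue, green, red); there is no depth.
- get_calibration(name): a dict with "camera_matrix" (3x3 intrinsics, pixels), "world_to_cam" (4x4, takes a point from world to camera coordinates). Camera axes: x right, y down, z forward; pixel columns grow to the right and rows downward; lengths in m; the calibration is good to about 2 mm. A picture is of the moment at which its call begins. get_calibration takes no time and is no camera call.
- hand_in(): hands the job in; it is judged then, once.
The state is a dict: "t": time; "joint_positions": joint angles; "joint_vel": joint speeds; "tau": joint torques, N m; "eef_pos": TCP position; "eef_rot": TCP orientation; "wrist_force": force on the tool from outside, world axes, zero at the start; "torque": the same for the moment, N m; "grip_width": finger opening in m; "gripper_force": force on a finger pad.
Only numpy, scipy, OpenCV 4.12 (cv2) and the standard library are available. Lean on these libraries where they do the work, as an engineer would, in place of code of your own. Each camera call takes 0.05 s, during which the arm holds its last target. There are 200 camera calls.

### The job

The white slotted rack in the black tray has two dividers standing in it and one empty slot between them. From the three yellow dividers leaning on the wooden rest, take the one whose width fills that slot (70 mm, like the two already there) and stand it upright in the empty slot, pushed fully home. Leave the other two dividers on the rest, do not disturb the bottle, the tape and the glue jar, and let go.

Things in the scene. Friction and masses are not known exactly. Their poses are not given: they have to be found in the camera images.
- divider_70: the divider to fit: flat yellow plate, 70 mm wide (its y), 100 mm tall (z), 6 mm thick (x). Origin: middle of its lower edge face; z runs to its upper edge. At the start it leans on the rest, lower edge on the lip, z rising 55 degrees from level towards the rest's -x; the plates' places are mixed.
- divider_58: a look-alike, too narrow: flat yellow plate, 58 mm wide (its y), 100 mm tall (z), 6 mm thick (x). Origin: middle of its lower edge face; z runs to its upper edge. At the start it leans on the rest, lower edge on the lip, z rising 55 degrees from level towards the rest's -x; the plates' places are mixed.
- divider_82: a look-alike, too wide: flat yellow plate, 82 mm wide (its y), 100 mm tall (z), 6 mm thick (x). Origin: middle of its lower edge face; z runs to its upper edge. At the start it leans on the rest, lower edge on the lip, z rising 55 degrees from level towards the rest's -x; the plates' places are mixed.
- rest: wooden sloping rest, fixed, 110 (x) by 320 (y) mm; origin on the table under its centre. Its face slopes down towards its +x (roughly the world -y), 55 degrees from level, with a 12 mm lip at the foot, 34 mm above the table. The face backs only the dividers' lower 55 mm; their upper 45 mm is free on both sides for a tilted pinch. Three places 100 mm apart along y.
- tray: black tray, fixed, 260 (x) by 130 (y) by 22 mm high; origin on the table under its centre. Fixed in it is the white rack, 214 by 110 mm, flat top 39 mm above the table. Its empty slot runs along y, 74 mm long, 8.5 mm wide (x), 30 mm deep: floor 9 mm above the table, so a seated divider's top is at 109 mm. Dividers like it (fixed) stand 66 mm to either side of that slot.
- slot_nominal (a point): the tray's centre at the height of the rack's top (39 mm), axes as the tray: only roughly the mouth of the empty slot. The rack was clipped in by hand: the slot is centred on this point to 1 mm along y, but along x its middle lies anywhere up to 8 mm to either side, which no pose tells: look for it, or feel for it with the divider's lower edge.
- bottle: drink bottle, 62 mm across, 200 mm tall, standing; origin under its centre; leave alone
- tape: roll of green tape lying flat, 84 mm across, 24 mm high; origin under its centre; leave alone
- glue: white jar with blue cap, 44 mm across, 70 mm tall; origin under its centre; leave alone
Mind the look-alikes: they are no part of the job. Leave any green or pink look-alike of the divider_70 alone.

How it is judged:
By the outcome, as a careful person would: the job done as asked, in the order asked, and still so for the second after the job is handed in, with the robot touching nothing.
It also fails if it takes over 51 s, if anything falls off the work surface, if the arm or the gripper's body presses on something with over 40 N, if the wrist force passes 120 N, or if a joint passes its speed limit or range.

## Working session

There is one attempt and no reset: what is moved stays moved. The work goes in short steps, Python scripts to look and compute and a shell command to move; the robot and the scene stay as the last step left them, time stands still between calls to the robot, and variables do not carry over. Pictures are saved under pics/ and viewed, at most 10 in all, crops included, and the job is handed in when it is done.

```bash
mkdir -p pics; python3 - <<'E'
from workcell import *
import cv2,numpy as np
print(grip_depth, state())
for n in("side","top"):
    cv2.imwrite(f"pics/{n}0.png",capture(n)); c=get_calibration(n); print(n,np.round(c["camera_matrix"],1).tolist(),np.round(c["world_to_cam"],3).tolist())
E
```

```text
0.0187 {'t': 0.0, 'joint_positions': array([ 1.03169184e+00,  3.81162019e-01,  1.29827149e+00,  4.34984942e-05,
        1.46362559e+00, -2.15300241e-01]), 'joint_vel': array([-9.75592295e-05, -1.62219926e-03, -6.85220071e-04,  3.54059511e-04,
        2.34816555e-03, -2.32215064e-04]), 'tau': array([ 5.26662207e-04, -4.37932420e+01, -2.24550819e+01,  7.13800918e-02,
        3.53282341e-02, -8.30503086e-05]), 'eef_pos': array([0.17483355, 0.52116155, 0.23815241]), 'eef_rot': array([ 1.61198011e-01,  9.86921812e-01, -6.73709064e-04, -2.90162736e-04]), 'wrist_force': array([ 1.21441586,  0.21999747, -0.21882387]), 'torque': array([-0.00058914, -0.03238614,  0.04917034]), 'gripper_force': 0.0, 'grip_width': 0.08815470353309157}
side [[385.3, 0.0, 279.4], [0.0, 385.3, 210.7], [0.0, 0.0, 1.0]] [[0.818, -0.575, 0.012, -0.447], [-0.349, -0.513, -0.784, 0.317], [0.457, 0.638, -0.62, 0.673], [0.0, 0.0, 0.0, 1.0]]
top [[476.3, 0.0, 276.7], [0.0, 476.3, 210.2], [0.0, 0.0, 1.0]] [[0.007, -1.0, 0.003, 0.098], [-0.991, -0.008, -0.131, 0.624], [0.131, -0.002, -0.991, 0.996], [0.0, 0.0, 0.0, 1.0]]
```

View pics/top0.png

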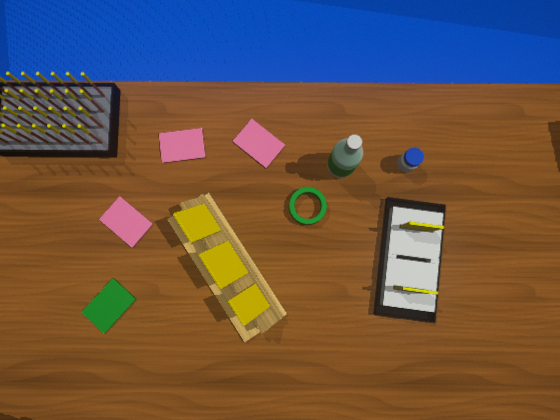

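View pics/side0.png

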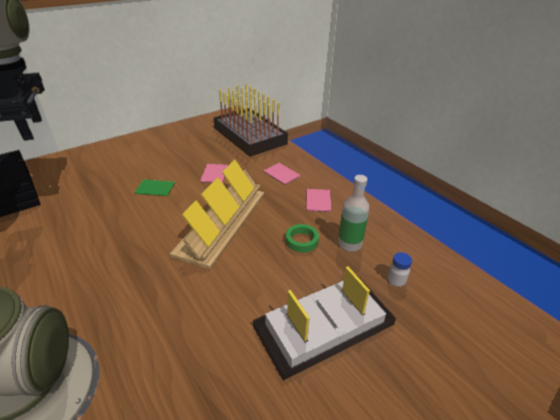

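The top view shows the three leaning plates at about (197,222), (223,265) and (250,305). The rack's empty slot is the dark line at about (413,259), between the fixed dividers at (425,226) and (420,291). The side view confirms that the lip faces right, towards -y. The tool can't tilt under these rows, so I'll measure first and then swing the plate upright on the lip.

```bash
cat > h.py <<'E'
import cv2,numpy as np
from workcell import *
def ray(n,uv,z):
    c=get_calibration(n);K=np.array(c["camera_matrix"]);T=np.array(c["world_to_cam"])
    uv=np.atleast_2d(np.asarray(uv,float));d=np.c_[uv,np.ones(len(uv))]@np.linalg.inv(K).T@T[:3,:3]
    o=-T[:3,:3].T@T[:3,3];return o+d*((z-o[2])/d[:,2])[:,None]
def proj(n,p):
    c=get_calibration(n);K=np.array(c["camera_matrix"]);T=np.array(c["world_to_cam"])
    q=(np.atleast_2d(p)@T[:3,:3].T+T[:3,3])@K.T;return q[:,:2]/q[:,2:]
def mask(im,lo,hi): return cv2.inRange(cv2.cvtColor(im,cv2.COLOR_BGR2HSV),lo,hi)
E
cat > m.py <<'E'
from h import *
im=cv2.imread("pics/top0.png");m=mask(im,(22,150,90),(35,255,255));m[:180]=0
cs=[c for c in cv2.findContours(m,0,1)[0] if cv2.contourArea(c)>60]
for c in cs:
    r=cv2.minAreaRect(c);b=cv2.boxPoints(r);print("area",cv2.contourArea(c),"rect",np.round(r[0]),np.round(r[1],1),round(r[2],1))
    if cv2.contourArea(c)<400: 
        print(np.round(ray("top",b,.109)[:,:2],4).tolist()); continue
    q=cv2.approxPolyDP(c,.06*cv2.arcLength(c,1),1)[:,0].astype(float)
    if len(q)!=4: q=b
    # upper edge: corners with smallest (rest +x ~ image right-up) -> pick by direction (1,-.6)
    s=q@np.array([.87,-.5]);i=np.argsort(s);U=ray("top",q[i[:2]],.114);L=ray("top",q[i[2:]],.036)
    print(q.tolist());print(" U",np.round(U[:,:2],4).tolist(),"w",np.linalg.norm(U[0]-U[1]).round(4)," L",np.round(L[:,:2],4).tolist(),np.linalg.norm(L[0]-L[1]).round(4),"run",np.round(L.mean(0)-U.mean(0),4))
# slot: dark inside white rack
g=cv2.cvtColor(im,cv2.COLOR_BGR2GRAY)
w=mask(im,(0,0,130),(180,60,255));w[:,:375]=0;w[:195]=0;w[330:]=0;w[:,450:]=0
h=cv2.convexHull(np.vstack([c for c in cv2.findContours(w,0,1)[0] if cv2.contourArea(c)>50]))
r=cv2.minAreaRect(h);b=cv2.boxPoints(r);print("white",r);print(np.round(ray("top",b,.039)[:,:2],4).tolist())
hm=np.zeros_like(w);cv2.fillConvexPoly(hm,h,255)
d=((g<90)&(hm>0)).astype(np.uint8);d[:245]=0;d[273:]=0
for c in cv2.findContours(d,0,1)[0]:
    if cv2.contourArea(c)>20: r=cv2.minAreaRect(c);print("slot",r);print(np.round(ray("top",cv2.boxPoints(r),.039)[:,:2],4).tolist(), np.round(ray("top",[r[0]],.039),4))
cv2.imwrite("pics/a.png",np.hstack([cv2.resize(im[190:330,160:300],None,fx=4,fy=4)[:, :], cv2.resize(im[190:330,385:450],None,fx=3.6,fy=4)]))
E
python3 m.py
```

```text
area 72.5 rect [420. 290.] [35.4  3.2] 7.8
[[0.4572, -0.1489], [0.4633, -0.1499], [0.4544, -0.2195], [0.4483, -0.2184]]
area 966.5 rect [249. 304.] [30.6 34.6] 57.1
[[255.0, 283.0], [227.0, 301.0], [243.0, 326.0], [270.0, 306.0]]
 U [[0.4325, 0.1998], [0.3845, 0.1674]] w 0.0579  L [[0.4664, 0.1483], [0.4182, 0.1157]] 0.0582 run [ 0.0338 -0.0516 -0.078 ]
area 1332.5 rect [223. 263.] [42.8 34.3] 58.0
[[228.0, 240.0], [198.0, 254.0], [220.0, 289.0], [248.0, 272.0]]
 U [[0.5244, 0.2596], [0.4557, 0.2141]] w 0.0824  L [[0.5582, 0.2081], [0.4897, 0.1636]] 0.0817 run [ 0.0339 -0.051  -0.078 ]
area 71.0 rect [426. 225.] [34.5  3. ] 7.6
[[0.588, -0.1648], [0.5942, -0.1658], [0.5854, -0.2349], [0.5793, -0.2338]]
area 1102.5 rect [197. 221.] [40.  33.9] 58.0
[[204.0, 203.0], [173.0, 213.0], [190.0, 242.0], [220.0, 230.0]]
 U [[0.6066, 0.3125], [0.5483, 0.2763]] w 0.0686  L [[0.6389, 0.2623], [0.5798, 0.2259]] 0.0694 run [ 0.032  -0.0503 -0.078 ]
white ((413.2156677246094, 259.0221252441406), (51.75414276123047, 100.39641571044922), 5.856013774871826)
[[0.4194, -0.1232], [0.634, -0.1503], [0.6233, -0.2625], [0.4091, -0.2324]]
slot ((412.9908752441406, 258.06695556640625), (32.51724624633789, 3.1076037883758545), 7.765164852142334)
[[0.5232, -0.1564], [0.5298, -0.1575], [0.5209, -0.2267], [0.5143, -0.2256]] [[ 0.522  -0.1916  0.039 ]]
```

View pics/a.png

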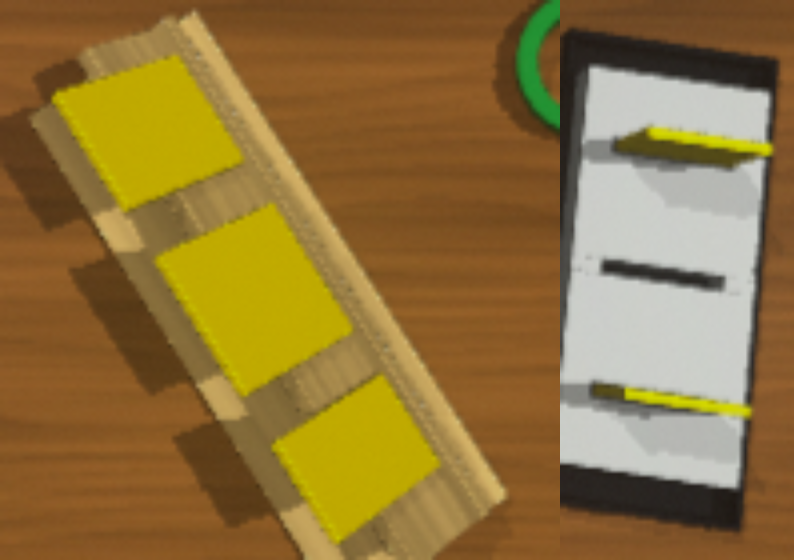

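The 70 mm plate is the far-left one: measured width 69 mm at pixel (197,221), against 82 and 58 mm for the others. The slot centre is about (0.522, -0.192), and the midpoint of the fixed dividers agrees to 0.7 mm. The tool's turn to the rest's axis comes to +128.2°.

```bash
python3 - <<'E'
from h import *
print(ray("top",[[340,172],[308,206],[407,165]],0).round(3).tolist())
E
cat >> h.py <<'E'
from scipy.spatial.transform import Rotation as R
def go(p,yaw=None):
    s=state();Rm=R.from_quat(s["eef_rot"]).as_matrix();y=np.degrees(np.arctan2(Rm[1,1],Rm[0,1]))
    print("t",round(s["t"],2),"pos",s["eef_pos"].round(4),"yawY",y.round(2),"F",s["wrist_force"].round(1),"w",round(s["grip_width"],4),"gf",round(s["gripper_force"],1),"tilt",Rm[2,2].round(4))
    print("shift cm",(Rm.T@(np.array(p)-s["eef_pos"])*100).round(2), "turn", None if yaw is None else round(y-yaw,2))
E
python3 -m pendant '[[8.8,0,0,0,7.12],[8.8,0,0,0,7.12],[8.8,0,0,0,7.12],[8.8,0,0,0,7.12],[8.8,0,0,0,7.12],[8.8,0,0,0,7.12],[8.8,0,0,0,7.12],[8.8,0,0,0,7.12],[8.8,0,0,0,7.12],[7,0,0,0,7.12],[7,0,0,0,7.12],[7,0,0,0,7.12],[7,0,0,0,7.12],[7,0,0,0,7.12],[7,0,0,0,7.12],[7,0,0,0,7.12],[7,0,0,0,7.12],[7,0,0,0,7.12],[7,0,0,0,0],[7,0,0,0,0]]'
python3 -c "
from h import *
go([.5775,.2944,.2],-56.7)"
```

```text
[[0.718, -0.041, 0.0], [0.639, 0.032, 0.0], [0.736, -0.195, 0.0]]
t: 1.77
eef_pos: [0.1749, 0.5213, 0.2385]
eef_rot: [0.958, 0.288, -0.0, 0.0]
wrist_force: [0.5, -0.6, -0.4]
grip_width: 0.07
gripper_force: 0.0
t 1.77 pos [0.1749 0.5213 0.2385] yawY -56.5 F [ 0.5 -0.6 -0.4] w 0.07 gf 0.0 tilt -1.0
shift cm [21.05 41.14  3.85] turn 0.2
```

```bash
python3 -m pendant '[[5,1.5,3.06,0,0.2],[5,1.5,3.06,0,0],[5,1.5,3.06,0,0],[5,1.5,3.06,0,0],[5,1.5,3.06,0,0],[5,1.5,3.06,0,0],[5,1.5,3.06,0,0],[5,1.5,3.06,0,0],[5,1.5,3.06,0,0],[5,1.5,3.06,0,0],[5,1.5,3.06,0,0],[5,1.5,3.06,0,0],[5,1.5,3.06,0,0],[5,1.5,3.06,0,0],[5,0,0,2,0],[5,0,0,2,0],[5,0,0,2,0],[5,0,0,2,0],[5,0,0,0,0]]'
python3 -c "
from h import *
go([.5868,.2802,.09],-56.7)
a=capture('side');b=capture('top')
cv2.imwrite('pics/b.png',np.hstack([cv2.resize(a[120:280,150:290],None,fx=3,fy=3),cv2.resize(b[180:340,150:270],None,fx=3,fy=3)]))"
```

```text
t: 3.35
eef_pos: [0.5833, 0.2766, 0.1545]
eef_rot: [0.958, 0.286, -0.004, -0.0]
wrist_force: [-0.3, 1.1, -0.7]
grip_width: 0.0501
gripper_force: 0.0
t 3.35 pos [0.5833 0.2766 0.1545] yawY -56.72 F [-0.3  1.1 -0.7] w 0.0501 gf 0.0 tilt -1.0
shift cm [ 0.53 -0.09  6.45] turn -0.02
```

View pics/b.png

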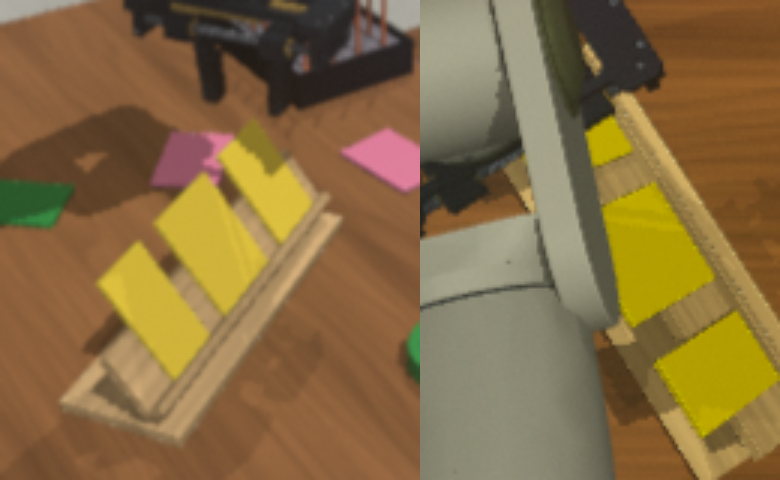

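In the crop the two fingers hang above the 70 mm plate, with the back finger to the left of its top edge and the front finger to the right. Now lowering so they straddle it.

```bash
python3 -m pendant '[[5,0.25,-0.05,1,0],[5,0.25,-0.05,1,0],[5,0,0,1,0],[5,0,0,1,0],[5,0,0,1,0],[5,0,0,0.7,0],[5,0,0,0.7,0],[5,0,0,0,0],[5,0,0,0,0]]' 5
python3 -c "
from h import *
go([.5868,.2802,.09],-56.7)"
```

```text
t: 4.2
eef_pos: [0.5885, 0.2808, 0.0945]
eef_rot: [0.959, 0.285, -0.0, 0.0]
wrist_force: [-0.8, 0.1, -0.4]
grip_width: 0.0499
gripper_force: 0.0
t 4.2 pos [0.5885 0.2808 0.0945] yawY -56.91 F [-0.8  0.1 -0.4] w 0.0499 gf 0.0 tilt -1.0
shift cm [-0.17 -0.05  0.45] turn -0.21
```

```bash
python3 -m pendant '[[5,-0.1,0.5,0.1,0.2],[5,0,0.5,0,0],[5,0,0.5,0,0],[5,0,0.5,0,0],[5,0,0.5,0,0],[5,0,0.5,0,0],[5,0,0.5,0,0],[5,0,0.5,0,0],[4.5,0,0,0,0],[4,0,0,0,0],[3.5,0,0,0,0],[3,0,0,0,0],[2.5,0,0,0,0],[2,0,0,0,0],[1.5,0,0,0,0],[1.2,0,0,0,0],[1,0,0,0,0],[1,0,0,0,0]]' 6
python3 -c "
from h import *
go([.609,.244,.0945],-56.7)
a=capture('side')
cv2.imwrite('pics/c.png',cv2.resize(a[120:280,150:330],None,fx=3,fy=3))"
```

```text
t: 5.7
eef_pos: [0.6094, 0.2467, 0.0937]
eef_rot: [0.959, 0.283, -0.0, -0.0]
wrist_force: [-0.4, -0.6, -0.6]
grip_width: 0.0098
gripper_force: 0.0
t 5.7 pos [0.6094 0.2467 0.0937] yawY -57.11 F [-0.4 -0.6 -0.6] w 0.0098 gf 0.0 tilt -1.0
shift cm [-0.18  0.2  -0.08] turn -0.41
```

View pics/c.png

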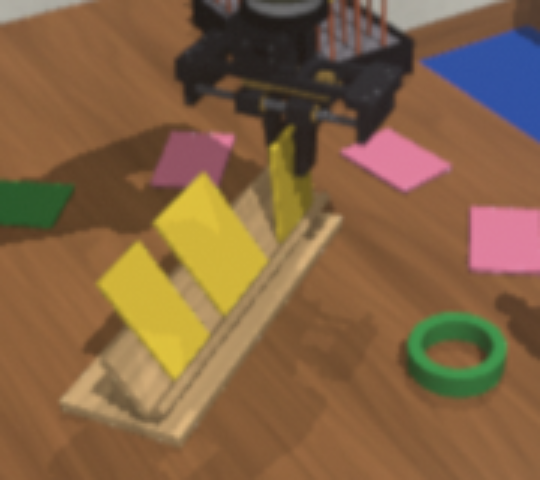

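The 70 mm plate now stands nearly upright on the lip between the fingers, and the other two plates have not moved. Gripping and lifting.

```bash
python3 -m pendant '[[0.3,0,0,0,0],[0.3,0,0,0,0],[0.3,0,0,0,0],[0.3,0,0,0,0],[0.3,0,0,0,0],[0.3,0,0,-0.5,0],[0.3,0,0,-0.5,0],[0.3,0,0,-1.5,0],[0.3,0,0,-2,0],[0.3,0,0,-2,0],[0.3,0,0,-2,0],[0.3,0,0,-2,0],[0.3,0,0,-1.5,0],[0.3,0,0,0,0],[0.3,0,0,0,0]]' 40
python3 -c "
from h import *
go([.52,.12,.214],-7.3)
a=capture('side');b=capture('top')
cv2.imwrite('pics/d.png',np.hstack([cv2.resize(a[80:280,150:330],None,fx=2.5,fy=2.5),cv2.resize(b[180:340,150:270],None,fx=2.5,fy=3.125)]))"
```

```text
t: 7.0
eef_pos: [0.6095, 0.2467, 0.2143]
eef_rot: [0.959, 0.283, 0.001, 0.0]
wrist_force: [-0.7, 0.4, -1.3]
grip_width: 0.0057
gripper_force: 40.0
t 7.0 pos [0.6095 0.2467 0.2143] yawY -57.11 F [-0.7  0.4 -1.3] w 0.0057 gf 40.0 tilt -1.0
shift cm [-1.439e+01  5.780e+00  1.000e-02] turn -49.81
```

View pics/d.png

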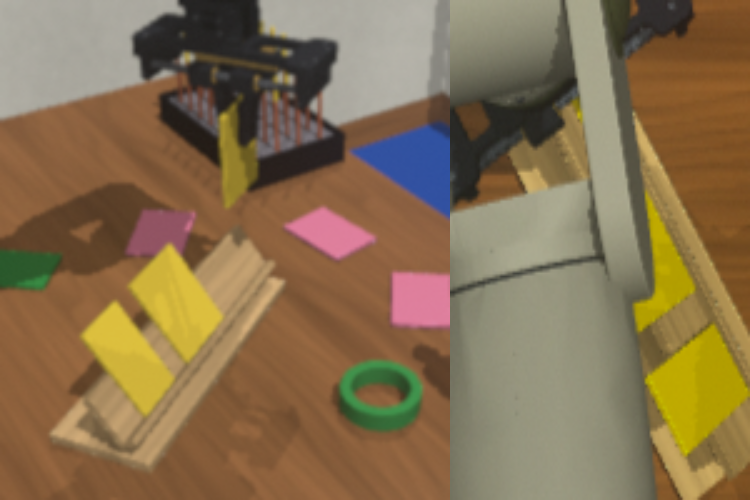

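```bash
python3 -m pendant '[[0.3,0,0,0,-7.11],[0.3,0,0,0,-7.11],[0.3,0,0,0,-7.11],[0.3,0,0,0,-7.11],[0.3,0,0,0,-7.11],[0.3,0,0,0,-7.11],[0.3,0,0,0,-7.11],[0.3,-2.86,-1.01,0,0],[0.3,-2.86,-1.01,0,0],[0.3,-2.86,-1.01,0,0],[0.3,-2.86,-1.01,0,0],[0.3,-2.86,-1.01,0,0],[0.3,-2.86,-1.01,0,0],[0.3,-2.86,-1.01,0,0],[0.3,-2.86,-1.01,0,0]]'
python3 -m pendant '[[0.3,-2.71,0.62,0,0],[0.3,-2.71,0.62,0,0],[0.3,-2.71,0.62,0,0],[0.3,-2.71,0.62,0,0],[0.3,-2.71,0.62,0,0],[0.3,-2.71,0.62,0,0],[0.3,-2.71,0.62,0,0],[0.3,-2.71,0.62,0,0],[0.3,0,0,0,0],[0.3,0,0,0,0],[0.3,0,0,0,0]]'
python3 -c "
from h import *
go([.5217,-.1917,.13],-7.3)"
```

```text
t: 8.35
eef_pos: [0.4987, 0.029, 0.2127]
eef_rot: [0.751, 0.66, -0.001, -0.001]
wrist_force: [0.1, 0.2, -0.2]
grip_width: 0.0055
gripper_force: 40.0
t: 9.27
eef_pos: [0.5211, -0.1905, 0.2129]
eef_rot: [0.751, 0.66, -0.0, -0.001]
wrist_force: [-1.2, -0.3, -0.6]
grip_width: 0.0053
gripper_force: 40.0
t 9.27 pos [ 0.5211 -0.1905  0.2129] yawY -7.34 F [-1.2 -0.3 -0.6] w 0.0053 gf 40.0 tilt -1.0
shift cm [-0.12  0.08  8.29] turn -0.04
```

```bash
python3 -m pendant '[[0.3,-0.1,0,2,0],[0.3,0,0.1,2,0],[0.3,0,0,2,0],[0.3,0,0,2,0],[0.3,0,0,1,0],[0.3,0,0,0.3,0],[0.3,0,0,0,0],[0.3,0,0,0,0]]'
cat > n.py <<'E'
from h import *
go([.5217,-.1917,.13],-7.3)
a=capture('side');cv2.imwrite('pics/e_full.png',a)
x0,y0=240,250;k=5;c=cv2.resize(a[y0:y0+115,x0:x0+155],None,fx=k,fy=k)
cv2.imwrite('pics/e.png',c)
E
python3 n.py
```

```text
t: 9.93
eef_pos: [0.5228, -0.1922, 0.1217]
eef_rot: [0.751, 0.661, 0.0, 0.001]
wrist_force: [-0.5, -0.4, -0.5]
grip_width: 0.0059
gripper_force: 40.0
t 9.93 pos [ 0.5228 -0.1922  0.1217] yawY -7.31 F [-0.5 -0.4 -0.5] w 0.0059 gf 40.0 tilt -1.0
shift cm [ 0.04 -0.12 -0.83] turn -0.01
```

View pics/e.png

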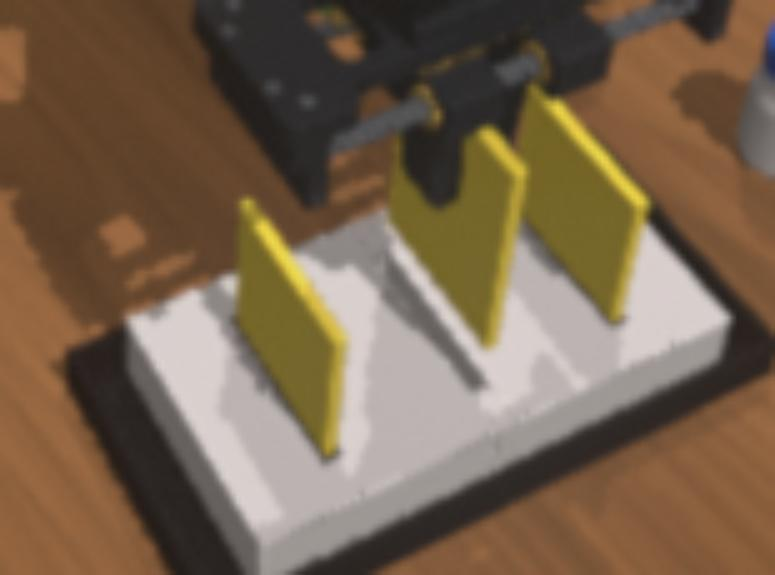

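The crop shows the plate hanging vertical over the rack. Its near bottom corner is at full-image pixel (338,319), and the slot's near end is at about (337,328). Comparing these with where they should project.

```bash
python3 - <<'E'
from h import *
p=state()["eef_pos"];a=np.radians(-7.3);ty=np.array([np.cos(a),np.sin(a),0]);tx=np.array([-np.sin(a),np.cos(a),0])
def crop(q): return ((proj("side",q)-[240,250])*5).round(0).tolist()
b=p*[1,1,0]
# plate with tool-centred assumption: near end corners (left/right face) bottom & top, far top
for zb in(.060,.064):
  print(zb,"bot L,R",crop([b-.035*tx+s*.003*ty+[0,0,zb] for s in(-1,1)]),"top L,R",crop([b-.035*tx+s*.003*ty+[0,0,zb+.1] for s in(-1,1)]))
s=np.array([.5217,-.1917,.039])
print("slot near/far L,R",crop([s+e*.037*tx+d*.00425*ty for e in(-1,1) for d in(-1,1)]))
for u in(-1,1):
  f=s*[1,1,0]+u*.066*ty
  print("fixed near bottom(39) L,R, top(109) L,R",crop([f-.035*tx+d*.003*ty+[0,0,z] for z in(.039,.109) for d in(-1,1)]))
E
```

```text
0.06 bot L,R [[477.0, 351.0], [491.0, 345.0]] top L,R [[507.0, 175.0], [521.0, 169.0]]
0.064 bot L,R [[479.0, 345.0], [492.0, 338.0]] top L,R [[508.0, 167.0], [523.0, 161.0]]
slot near/far L,R [[469.0, 390.0], [487.0, 381.0], [367.0, 252.0], [384.0, 244.0]]
fixed near bottom(39) L,R, top(109) L,R [[320.0, 454.0], [334.0, 448.0], [331.0, 339.0], [346.0, 333.0]]
fixed near bottom(39) L,R, top(109) L,R [[607.0, 319.0], [619.0, 313.0], [634.0, 204.0], [646.0, 198.0]]
```

```bash
python3 -m pendant '[[0.3,0,-0.1,0.5,0],[0.3,0,0,0.5,0],[0.3,0,0,0.5,0],[0.3,0,0,0.5,0],[0.3,0,0,0.2,0],[0.3,0,0,0.2,0],[0.3,0,0,0.2,0],[0.3,0,0,0,0],[0.3,0,0,0,0]]'
python3 -c "
from h import *
go([.5217,-.1917,.0687],-7.3)"
```

```text
t: 10.73
eef_pos: [0.5213, -0.1922, 0.0947]
eef_rot: [0.751, 0.66, 0.0, -0.0]
wrist_force: [0.7, 2.2, -1.2]
grip_width: 0.0056
gripper_force: 40.0
t 10.73 pos [ 0.5213 -0.1922  0.0947] yawY -7.34 F [ 0.7  2.2 -1.2] w 0.0056 gf 40.0 tilt -1.0
shift cm [0.05 0.03 2.6 ] turn -0.04
```

```bash
python3 -m pendant '[[0.3,0,0,0.2,0],[0.3,0,0,0.2,0],[0.3,0,0,0.2,0],[0.3,0,0,0.2,0],[0.3,0,0,0,0]]'
python3 -c "
from h import *
go([.5217,-.1917,.0687],-7.3)"
```

```text
t: 11.15
eef_pos: [0.5213, -0.1922, 0.0863]
eef_rot: [0.751, 0.66, -0.0, -0.0]
wrist_force: [0.8, 1.4, -1.0]
grip_width: 0.0058
gripper_force: 40.0
t 11.15 pos [ 0.5213 -0.1922  0.0863] yawY -7.34 F [ 0.8  1.4 -1. ] w 0.0058 gf 40.0 tilt -1.0
shift cm [0.05 0.04 1.76] turn -0.04
```

It is sliding in freely, so I'll continue towards the floor at TCP height of about 0.069.

```bash
python3 -m pendant '[[0.3,0,0,0.3,0],[0.3,0,0,0.3,0],[0.3,0,0,0.3,0],[0.3,0,0,0.3,0],[0.3,0,0,0.2,0],[0.3,0,0,0.1,0],[0.3,0,0,0.1,0],[0.3,0,0,0,0]]'
python3 -c "
from h import *
go([.5217,-.1917,.0687],-7.3)"
```

```text
t: 11.82
eef_pos: [0.5213, -0.1922, 0.0706]
eef_rot: [0.751, 0.66, -0.0, -0.0]
wrist_force: [-0.4, 2.5, -1.2]
grip_width: 0.0056
gripper_force: 40.0
t 11.82 pos [ 0.5213 -0.1922  0.0706] yawY -7.34 F [-0.4  2.5 -1.2] w 0.0056 gf 40.0 tilt -1.0
shift cm [0.06 0.03 0.19] turn -0.04
```

```bash
python3 -m pendant '[[0.3,0,0,0.1,0],[0.3,0,0,0.1,0],[0.3,0,0,0,0]]'; python3 -m pendant '[[0.3,0,0,0.1,0],[0.3,0,0,0.05,0],[0.3,0,0,0,0]]'
```

```text
t: 12.07
eef_pos: [0.5214, -0.1922, 0.0687]
eef_rot: [0.751, 0.66, 0.0, 0.0]
wrist_force: [0.7, 4.4, 1.2]
grip_width: 0.0057
gripper_force: 40.0
t: 12.32
eef_pos: [0.5215, -0.1922, 0.0677]
eef_rot: [0.751, 0.66, 0.0, 0.0]
wrist_force: [-0.3, 4.6, 6.4]
grip_width: 0.0056
gripper_force: 40.0
```

```bash
python3 -m pendant '[[0.3,0,0,0.1,0],[0.3,0,0,0.1,0],[0.3,0,0,0,0],[0.3,0,0,0,0]]'; python3 n.py
```

```text
t: 12.65
eef_pos: [0.5219, -0.1922, 0.0676]
eef_rot: [0.751, 0.66, 0.0, 0.001]
wrist_force: [-3.9, 7.5, 22.5]
grip_width: 0.0058
gripper_force: 40.0
t 12.65 pos [ 0.5219 -0.1922  0.0676] yawY -7.32 F [-3.9  7.5 22.5] w 0.0058 gf 40.0 tilt -1.0
shift cm [ 0.04 -0.01 -6.24] turn -0.02
```

View pics/e.png

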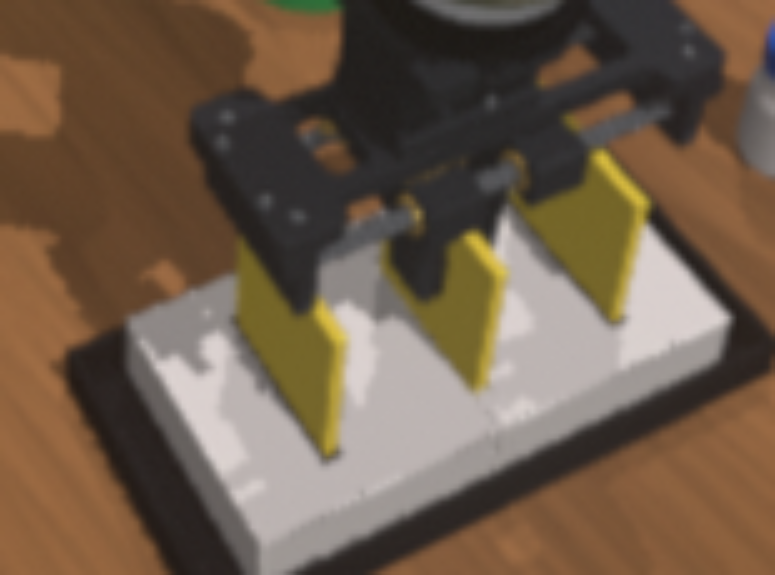

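The plate is in the slot down to rack level, with its near edge running from crop (503,272) to (480,388), about as tall as its fixed neighbours. Release, back off upwards, then check how it seated.

```bash
python3 -m pendant '[[0.3,0,0,-0.15,0],[1.0,0,0,0,0],[1.5,0,0,0,0],[2.5,0,0,0,0],[2.5,0,0,0,0],[2.5,0,0,-1,0],[2.5,0,0,-1,0],[2.5,0,0,-2,0],[2.5,0,0,-3,0],[2.5,0,0,-3,0],[2.5,0,0,-3,0],[2.5,-1,0,-3,0],[2.5,-3,0,-1,0],[2.5,-3,0,0,0],[2.5,-3,0,0,0],[2.5,-3,0,0,0],[2.5,0,0,0,0]]'
python3 - <<'E'
from h import *
a=capture('side');b=capture('top')
cv2.imwrite('pics/f.png',np.hstack([cv2.resize(a[270:370,250:380],None,fx=4,fy=4),cv2.resize(b[195:320,380:450],None,fx=3.2,fy=3.2)]))
E
```

```text
t: 14.12
eef_pos: [0.5037, -0.3257, 0.2374]
eef_rot: [0.752, 0.659, -0.001, 0.001]
wrist_force: [0.9, 0.2, 0.1]
grip_width: 0.0248
gripper_force: 0.0
```

View pics/f.png

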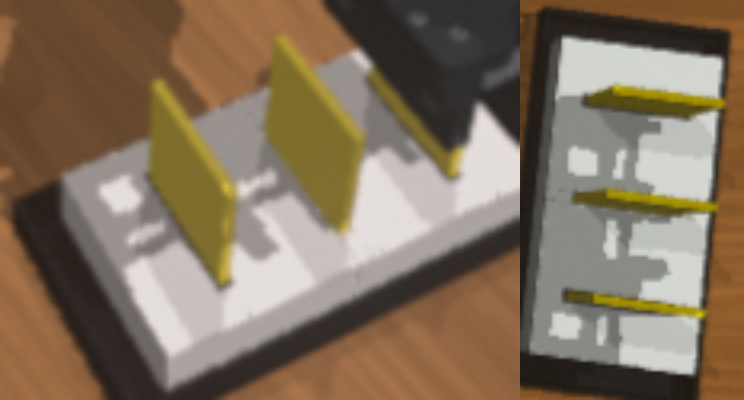

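```bash
python3 - <<'E'
from h import *
a=np.radians(-7.3);ty=np.array([np.cos(a),np.sin(a),0]);tx=np.array([-np.sin(a),np.cos(a),0])
s=np.array([.5217,-.1917,0])
for u in(-.066,0):
  P=[s+u*ty+e*.035*tx+.003*d*ty+[0,0,z] for e,d,z in((1,1,.109),(1,-1,.109),(-1,1,.109),(-1,-1,.109),(-1,1,.039))]
  print(u,((proj("side",P)-[250,270])*4).round(1).tolist())
im=capture("side");m=mask(im,(20,120,60),(38,255,255));m[:265]=0
n,l,st,_=cv2.connectedComponentsWithStats(m)
for i in range(1,n):
  if st[i,4]>100:
    q=np.argwhere(l==i)[:,::-1]
    top=q[np.argmin(q[:,1])];rt=q[np.argmax(q[:,0])];bt=q[np.argmax(q[:,1])];print([((v-[250,270])*4).tolist() for v in(top,rt,bt)])
E
```

```text
-0.066 [[158.9, 75.1], [147.7, 79.7], [236.4, 186.0], [224.6, 191.3], [227.5, 278.3]]
0 [[278.0, 26.6], [267.5, 30.8], [361.0, 130.2], [350.0, 135.1], [345.1, 222.7]]
[[276, 36], [360, 132], [340, 228]]
[[376, 68], [464, 108], [448, 172]]
[[152, 80], [232, 188], [220, 280]]
```

Within the 1.7 mm pixel resolution the divider is seated, level with its neighbours. I'll confirm by pressing gently on its top edge with the fingers shut, expecting contact at z = 0.109.

```bash
python3 -m pendant '[[0,3.3,0.1,0,0],[0,3.3,0,0,0],[0,3.3,0,0,0],[0,3.3,0,0,0],[0,0.3,0,2,0],[0,0,0,3,0],[0,0,0,3,0],[0,0,0,2,0],[0,0,0,1,0],[0,0,0,0.5,0],[0,0,0,0.5,0],[0,0,0,0.2,0],[0,0,0,0,0]]' 10; python3 -m pendant '[[0,0,0,0.2,0],[0,0,0,0.2,0],[0,0,0,0.2,0],[0,0,0,0.2,0],[0,0,0,0,0]]'
python3 -c "
from h import *
go([.5217,-.1917,.109],-7.3)"
```

```text
t: 15.35
eef_pos: [0.5233, -0.1875, 0.1154]
eef_rot: [0.751, 0.66, 0.0, 0.001]
wrist_force: [0.4, 0.0, 0.6]
grip_width: 0.0004
gripper_force: 0.0
t: 15.77
eef_pos: [0.5247, -0.188, 0.1093]
eef_rot: [0.751, 0.66, 0.001, 0.003]
wrist_force: [0.4, 2.3, 16.2]
grip_width: 0.0001
gripper_force: 8.3
t 15.77 pos [ 0.5247 -0.188   0.1093] yawY -7.35 F [ 0.4  2.3 16.2] w 0.0001 gf 8.3 tilt -1.0
shift cm [-0.41 -0.25  0.03] turn -0.05
```

The fingers met the top edge at 0.109 m with 16 N, so the divider is fully home. Retreating.

```bash
python3 -m pendant '[[0,0,0,-1,0],[0,0,0,-2,0],[0,0,0,-3,0],[0,0,0,-3,0],[0,-2,0,-3,0],[0,-3,0,0,0],[0,-3,0,0,0],[0,-3,0,0,0],[0,-3,0,0,0],[0,0,0,0,0],[0,0,0,0,0]]'
python3 - <<'E'
from h import *
a=capture('side');b=capture('top')
cv2.imwrite('pics/g.png',np.hstack([a[130:370,160:430],b[130:370,150:450]]))
E
```

```text
t: 16.68
eef_pos: [0.5046, -0.3273, 0.2265]
eef_rot: [0.752, 0.66, 0.0, -0.0]
wrist_force: [-0.4, 0.3, -0.1]
grip_width: 0.0002
gripper_force: 0.0
```

View pics/g.png

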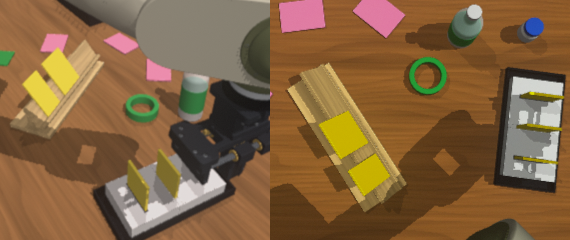

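The picture shows the divider upright in the slot and the other two still on the rest. The bottle, tape and jar are undisturbed, and the gripper is clear of everything.

```bash
python3 -c "
from workcell import *
print(hand_in())"
```

```text
the job is handed in; nothing more can be done
None
```

The 70 mm divider stands upright and fully home in the empty slot (top edge felt at 109 mm), the other two dividers are still on the rest, and the job was handed in at about 17 s; the hand-in returned no verdict.

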